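# Load the V-block drilling fixture

### The arm

A 6-joint arm with a two-finger parallel gripper is mounted at the origin on a cart in front of the work surface, level with it; the furniture and walls round the work are solid. World frame = base frame: x ahead of the robot, y to its left, z up, the work surface at z = 0. Lengths are in mm, angles in rad, forces in N, time in s.
With the tool pointing down it reaches from about 350 to 975 mm from the base axis. Payload 7.1 kg.
Tool frame: the origin (TCP) lies on the mounting face of the last link; the fingertips stand 182 mm ahead of it and the grasp point (between the pads) lies 163 mm ahead of it (ctrl.finger_overhang is the distance from the TCP to the fingertips, in mm); z points along the fingers, y is the direction in which the jaws open and shut (so a half turn about z gives the same grasp; the last joint's range is limited). The gripper opens to 88 mm and grips with 3 to 60 N. Pads are 20 mm wide; open, the fingers measure 115 mm over their backs; the gripper's body (75 mm by 178 mm) begins 61 mm behind the grasp point.
Start: joints at [1.235, 0.423, 1.63, -0, 1.089, -0.019], TCP at [194.673, 593.893, 404.675] pointing down, gripper open.
Joint ranges: [-3, 3], [-0.9, 2.11], [0.09, 2.58], [-1.31, 4.45], [0.11, 2.69], [-2.54, 2.54]. Speed limits (rad/s): [2.39, 2.39, 3.01, 3.14, 3.14, 3.14].

### API

Orientations are given as a rotation vector (axis times angle).
In Python, from workcell import ctrl, viewer, recognise gives the robot as it stands.
- The arm moves only by the shell command python3 -m handwheel 'ROWS'. ROWS is JSON, a list of rows, each an object of numbers: "gripper": the closure, from 0 (fully open) to 1 (shut); "tx", "ty", "tz": the shift along the tool's x, y, z in m; "rx", "ry", "rz": the turn, a rotation vector about the tool's x, y, z in degrees. In form: [{"gripper": .., "tx": .., "ty": .., "tz": .., "rx": .., "ry": .., "rz": ..}, ...]. A call has 1 to 8 rows; each row shifts and turns the commanded pose from where the row before left it, along the tool's axes as they then stand; what a row does not reach is not made up. A row lasts 1/8 s, in which the tool goes at most 62.5 mm and 10.7 degrees, less where a joint would pass 70% of its speed; a pose out of reach is approached as far as the arm can. A call with a gripper value outside its range is refused whole. The fingers move at their own pace and stop on an object; the grip force is fixed at half the most. Time passes only in rows, so rows that do not move let the fingers close. It gives the time, the measured TCP pose, the force and the opening at its end, in the units of the state.
- ctrl.get_obs(): the state, without advancing time (a new reading comes with each control period).
- viewer.get_image(name): name is "side" or "top"; returns a dict with "image" (400x640x3 uint8, red, green, blue), "range_z" (400x640 float32, mm along the optical axis (not along the pixel's ray), 0 where there is no reading), "vfov" (degrees; the focal length in pixels is half the picture's height over the tangent of half this angle, whatever the lens; pixels are square), "cx", "cy" (the principal point, pixels), "extrinsics" (4x4, takes a point from world to camera coordinates). Camera axes: x right, y up, looking along -z (the intrinsics and any distortion apply to the point x, -y, -z); pixel columns grow to the right and rows downward; lengths in mm; the calibration is good to about 2 mm. A picture is of the moment at which its call begins.
- ctrl.close_job(): hands the job in, once; it reports no verdict.
Trained networks look in a picture, given as the dict that the camera call returned (one of the last four; its "shot" number tells which), for a name from the list of things; names that differ only in an ending like _2 or _b are one class to them, and where a whole thing is asked for, a point or a joint stands for the part that bears it (a point fixed in the world has none). Each returns a list of dicts, best first, with "p" (0 to 1); they miss things now and then, are a little off and sometimes report something else, mostly with a low value. They report only what shows in the picture. A call takes as long as a camera call. They do not tell look-alikes from the thing itself.
- recognise(picture, name): "xy" ([column, row] as shares, 0 to 1, of the picture: columns of its width, rows of its height, amid what is visible of it).
The state is a dict: "t": time; "qpos": joint angles; "qvel": joint speeds; "joint_torque": joint torques, N m; "ee_pos": TCP position; "orientation": TCP orientation; "ft_force": force on the tool from outside, world axes, zero at the start; "moment": the same for the moment, N m; "width": finger opening in mm.
Only numpy, scipy, OpenCV 4.12 (cv2) and the standard library are available. Lean on these libraries where they do the work, as an engineer would, in place of code of your own. Each camera call takes 0.05 s, during which the arm holds its last target.

### The job

One of the two aluminium wheels on the bench has no bore yet. Lay it flat on the bed of the drilling fixture in front of the V, push it in under the drill bush until it sits against both faces of the V, and let go of it; only then swing the keeper bar over behind it and press the bar right down. Leave the bored wheel, the oil can and the chuck key where they are.

Things in the scene. Friction and masses are not known exactly. Their poses are not given: they have to be found in the camera images.
- fixture: drilling fixture screwed to the bench: dark steel plate 170 x 120 x 12 mm whose top is the bed. Origin: on the bench, straight below the drill bush's axis. z up, x into the V (the V opens to -x). The bed runs from x = -104 to 66, y = -60 to 60 mm; bolt heads 5 mm high at its corners. A wheel home in the V has its axis at x = 0, y = 0, its middle 26 mm above the bench
- v_apex (a point): where the two upright faces of the steel V-block would meet, at x = 40, y = 0 mm in the fixture's frame, on the bed (12 mm above the bench). Each face is at 45 degrees to the fixture's x and runs forward to x = 4, y = +36 or -36 mm. The V-block's top is 36 mm above the bench
- bush (a point): top of the drill bush, 66 mm above the bench at the fixture's x = 0, y = 0. It sits in a grey arm 30 mm wide that comes from behind the V and ends at x = -15 mm. The arm's underside (with the bush) is 44 mm above the bench: the wheel can only be slid in under it along the bed, from -x
- blank_mid (a point): centre (half-way up) of the wheel without a bore: turned aluminium, 56 mm in diameter, 28 mm thick, about 0.19 kg, lying flat on the bench; z is its axis, its own x and y mean nothing. Its upper face has a shallow ring-shaped recess round a solid hub 25 mm wide. It slides easily on the bed and along the faces of the V
- bored_mid (a point): centre (half-way up) of the finished wheel: the same, but with a 16 mm bore right through its middle. It lies flat on the bench near the other; which lies where varies. Leave it alone
- keeper (a joint): angle q of the keeper, a steel bar (12 x 16 mm) swinging up and over on a stiff pivot that keeps it where it is left. 0 = closed: level across the bed behind the wheel, pointing to the fixture's -y. pi/2 = upright, 2.5 = stop, leaning out to +y; starts at 1.95 to 2.4. Its sprung nose presses on the wheel: the last 0.3 rad need about 5 to 10 N down on the knob. A wheel 2 mm or more short of home blocks it
- keeper_pivot (a point): the keeper's pivot, a level axis along the fixture's x, at x = -36, y = 52 mm in the fixture's frame, 26 mm above the bench, between two lugs (x = -48 to -24, y = 42 to 62 mm, 38 mm high over the bench)
- keeper_rest (a point): foot of the fork in which the closed keeper lies: on the bed at x = -36, y = -42 mm in the fixture's frame; the fork is 24 mm along x, 12 mm along y and its top 30 mm above the bench
- keeper_knob (a point): where to pinch the keeper's knob, a black round bar 14 mm thick, 42 mm long, at the free end, standing out to the fixture's -x; this point is on its axis, 31 mm from the bar's middle. At angle q it is at x = -67, y = 52 - 100 cos q + 22 sin q mm in the fixture's frame, 26 + 100 sin q + 22 cos q mm above the bench. It always stays level along the fixture's x and can turn in the fingers
- oil_can: oil can 76 mm wide, 156 mm high, standing on the bench; origin under its middle. A bystander
- chuck_key: steel drill chuck key, 60 x 70 x 18 mm, lying on the bench; origin under its middle. A bystander
Not all that is in view belongs to the job. Leave any turquoise look-alike of the part that bears blank_mid alone.

How it is judged:
By the outcome, as a careful person would: the job done as asked, in the order asked, and still so for the second after the job is handed in, with the robot touching nothing.
It also fails if it takes over 61 s, if anything falls off the work surface, if the arm or the gripper's body presses on something with over 40 N, if the wrist force passes 120 N, or if a joint passes its speed limit or range.

## Working session

There is one attempt and no reset: what is moved stays moved. The work goes in short steps, Python scripts to look and compute and a shell command to move; the robot and the scene stay as the last step left them, time stands still between calls to the robot, and variables do not carry over. Pictures are saved under pics/ and viewed, and the job is handed in when it is done.

```bash
ls; mkdir -p pics; python3 - <<'E'
from workcell import ctrl, viewer, recognise
import cv2,numpy as np
print(ctrl.get_obs(), ctrl.finger_overhang)
for n in("side","top"):
    d=viewer.get_image(n)
    cv2.imwrite(f"pics/{n}0.png",d["image"][:,:,::-1])
    print(n,{k:v for k,v in d.items() if k not in("image","range_z")})
    np.savez(f"{n}0.npz",**{k:v for k,v in d.items() if not isinstance(v,str)})
    for m in ["fixture","blank_mid","bored_mid","keeper","keeper_knob","bush","v_apex","keeper_pivot","keeper_rest","oil_can","chuck_key"]:
        try: print(m,[(np.round(np.array(r["xy"])*[640,400],1).tolist(),round(r["p"],2)) for r in recognise(d,m)][:4])
        except Exception as e: print(m,e)
E
```

```text
pics
{'t': 0.0, 'qpos': array([ 1.23499982e+00,  4.23873434e-01,  1.63065591e+00, -6.47987229e-06,
        1.08862504e+00, -1.90029132e-02]), 'qvel': array([-0.0001489 ,  0.00100254, -0.00086381,  0.00045022, -0.00023755,
       -0.00032733]), 'joint_torque': array([-2.49952527e-04, -5.44649148e+01, -2.73659384e+01,  6.42934721e-02,
        2.29060685e-02, -1.43394800e-04]), 'ee_pos': array([194.59128626, 593.65592254, 403.8945279 ]), 'orientation': array([-4.95492593e-01, -3.10199767e+00,  2.41604595e-03]), 'ft_force': array([-0.6253695 , -0.83332744, -0.34998243]), 'moment': array([-0.00394446,  0.00034669, -0.00603564]), 'width': 88.2360769360342} 182.0
side {'vfov': 53.53135822651912, 'cx': 316.8023889684842, 'cy': 197.0777225827933, 'extrinsics': array([[-9.99641033e-01, -1.15735622e-02, -2.41631340e-02,
         4.74411726e+02],
       [-1.60517070e-02, -4.63379163e-01,  8.86014726e-01,
        -1.07772131e+02],
       [-2.14510394e-02,  8.86084536e-01,  4.63027050e-01,
        -1.08317850e+03],
       [ 0.00000000e+00,  0.00000000e+00,  0.00000000e+00,
         1.00000000e+00]
[... 784 characters left out ...]
2,  4.56554237e-01,
        -4.53380051e+02],
       [-4.56735890e-01,  5.39696910e-03,  8.89585971e-01,
        -1.51541144e+03],
       [ 0.00000000e+00,  0.00000000e+00,  0.00000000e+00,
         1.00000000e+00]]), 'shot': 2}
fixture [([274.1, 179.8], 0.71)]
blank_mid [([397.7, 210.0], 0.6), ([343.2, 179.0], 0.58), ([402.2, 169.3], 0.51), ([367.6, 226.4], 0.5)]
bored_mid [([373.8, 187.0], 0.48), ([276.6, 180.8], 0.33)]
keeper [([244.6, 177.5], 0.75)]
keeper_knob [([246.3, 175.6], 0.6)]
bush [([273.9, 181.6], 0.96)]
v_apex [([276.5, 181.2], 0.97)]
keeper_pivot [([276.2, 180.0], 0.85)]
keeper_rest [([278.8, 178.9], 0.58)]
oil_can [([274.2, 182.9], 0.64), ([443.3, 161.3], 0.57)]
chuck_key []
```

View pics/side0.png

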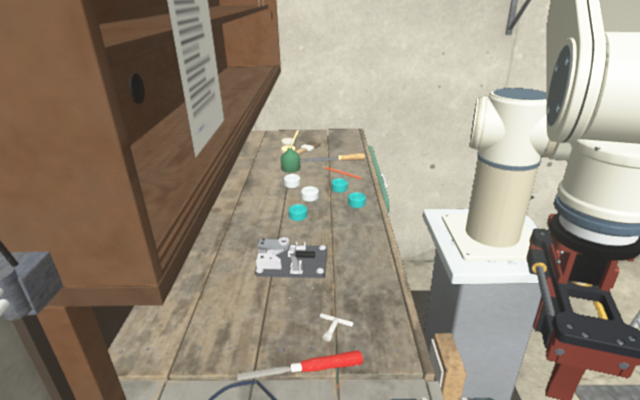

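View pics/top0.png

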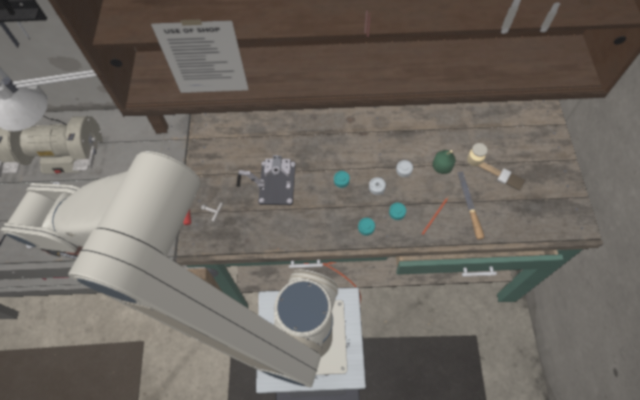

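```bash
python3 - <<'E'
import cv2
a=cv2.imread('pics/top0.png')[120:270,210:480]; cv2.imwrite('pics/topc.png',cv2.resize(a,None,fx=2.95,fy=2.95,interpolation=cv2.INTER_CUBIC))
a=cv2.imread('pics/side0.png')[110:360,220:420]; cv2.imwrite('pics/sidec.png',cv2.resize(a,None,fx=2.4,fy=2.4,interpolation=cv2.INTER_CUBIC))
E
```

```text
(no output)
```

View pics/topc.png

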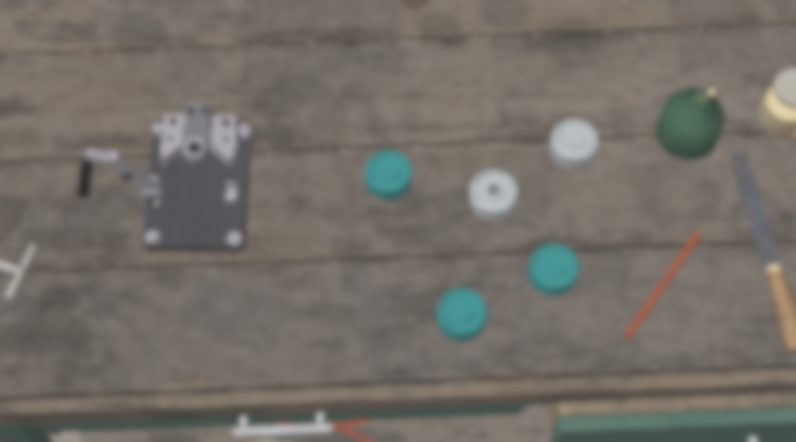

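View pics/sidec.png

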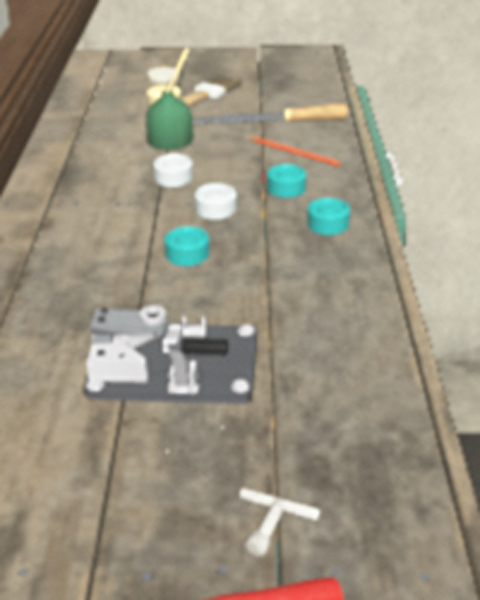

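```bash
cat > h.py <<'E'
import numpy as np,cv2
def load(n): return dict(np.load(n))
def foc(d): return 200/np.tan(np.radians(float(d["vfov"]))/2)
def proj(d,P):
    P=np.atleast_2d(P);E=d["extrinsics"];c=P@E[:3,:3].T+E[:3,3];f=foc(d)
    return np.c_[d["cx"]+f*c[:,0]/-c[:,2], d["cy"]-f*c[:,1]/-c[:,2]]
def cloud(d):
    f=foc(d);v,u=np.mgrid[0:400,0:640];z=d["range_z"].astype(float)
    c=np.stack([(u-d["cx"])/f*z,-(v-d["cy"])/f*z,-z],-1)
    E=d["extrinsics"];w=(c-E[:3,3])@E[:3,:3];w[z==0]=np.nan;return w
def ray(d,uv,z):
    f=foc(d);E=d["extrinsics"];o=-E[:3,:3].T@E[:3,3]
    r=np.array([(uv[0]-d["cx"])/f,-(uv[1]-d["cy"])/f,-1])@E[:3,:3];s=(z-o[2])/r[2];return o+s*r
E
python3 - <<'E'
from h import *
for n,B,O in(("top0",(404.6,167.5),(377,185)),("side0",(291.8,182),(310,194))):
    d=load(n+".npz");w=cloud(d)
    for p in(B,O):
        c=ray(d,p,20); print(n,"ray",c.round(1))
        m=(np.hypot(w[...,0]-c[0],w[...,1]-c[1])<50)&(w[...,2]>20)&(w[...,2]<40)
        q=w[m];print(len(q),q.mean(0).round(1),q.min(0).round(1),q.max(0).round(1),(q.min(0)+q.max(0))/2)
    # plate
    a,b=((262,292),(152,206)) if n=="top0" else ((250,332),(232,282))
    s=w[b[0]:b[1],a[0]:a[1]]; print("z hist",np.histogram(s[...,2],np.arange(-10,90,5)))
E
python3 - <<'E'
import cv2,sys
sys.path.insert(0,'.')
a=cv2.imread('pics/top0.png')[145:215,225:305]; cv2.imwrite('pics/topf.png',cv2.resize(a,None,fx=8,fy=8,interpolation=cv2.INTER_CUBIC))
a=cv2.imread('pics/side0.png')[225:285,248:338]; cv2.imwrite('pics/sidef.png',cv2.resize(a,None,fx=8,fy=8,interpolation=cv2.INTER_CUBIC))
E
```

```text
top0 ray [ 568.9 -350.1   20. ]
180 [ 567.9 -349.7   27. ] [ 539.1 -376.1   20. ] [ 598.  -321.5   38.1] [ 568.54400635 -348.78272164   29.05624515]
top0 ray [ 503.6 -246.5   20. ]
177 [ 503.1 -247.5   27.1] [ 474.1 -274.5   20.2] [ 530.5 -220.4   36.1] [ 502.28354189 -247.44928439   28.12526469]
z hist (array([  9,  67, 113, 180, 448, 294,  61,  27,  63, 108,  57,  11,   6,
        48,  76,  34,   7,   1,   0]), array([-10,  -5,   0,   5,  10,  15,  20,  25,  30,  35,  40,  45,  50,
        55,  60,  65,  70,  75,  80,  85]))
side0 ray [ 564.6 -326.8   20. ]
108 [ 567.6 -344.6   25.2] [ 540.5 -376.1   20.1] [ 593.3 -319.4   29.4] [ 566.89834181 -347.75867002   24.75672327]
side0 ray [ 499.  -233.3   20. ]
132 [ 502.5 -243.2   24.9] [ 476.1 -273.2   20.1] [ 528.9 -217.3   29.7] [ 502.47723816 -245.27221943   24.909366  ]
z hist (array([   7, 1313,  456,  247,  869,  132,   69,   86,  144,  122,   27,
         40,   66,  155,   85,   35,    8,    4,    1]), array([-10,  -5,   0,   5,  10,  15,  20,  25,  30,  35,  40,  45,  50,
        55,  60,  65,  70,  75,  80,  85]))
```

View pics/topf.png

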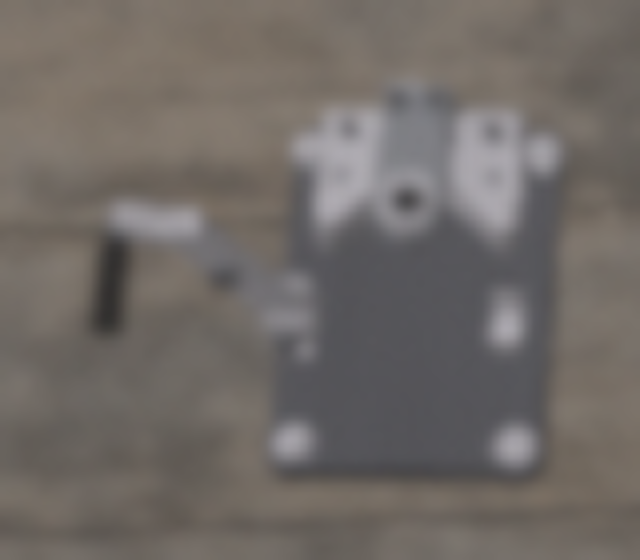

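View pics/sidef.png

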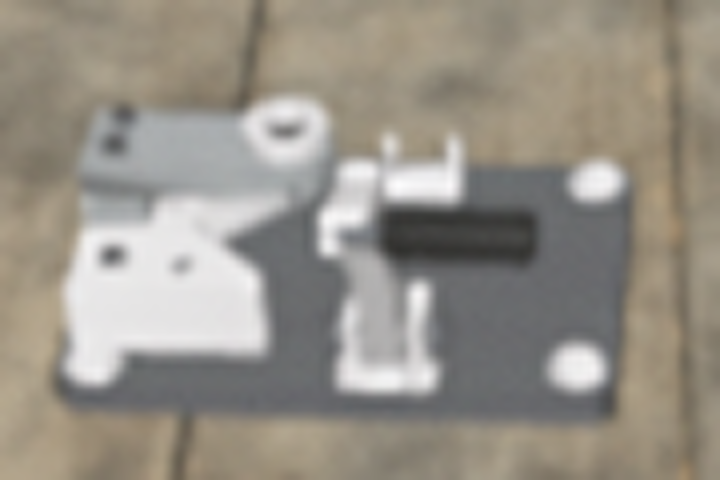

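```bash
cat > fit.py <<'E'
from h import *
from scipy.optimize import least_squares
T,S=load("top0.npz"),load("side0.npz")
t=lambda U,V:((U+.5)/8-.5+225,(V+.5)/8-.5+145)
s=lambda U,V:((U+.5)/8-.5+248,(V+.5)/8-.5+225)
obs=[(T,t(405,199),(0,0,66)),(T,t(272,474),(-104,60,6)),(T,t(542,474),(-104,-60,6)),(T,t(322,242),(4,36,36)),(T,t(503,242),(4,-36,36)),
(S,s(286,128),(0,0,66)),(S,s(629,168),(-104,-60,12)),(S,s(614,413),(-104,60,6)),(S,s(58,398),(66,60,6)),(S,s(268,352),(4,36,12))]
def W(p,P):
    c,n=np.cos(p[2]),np.sin(p[2]);P=np.atleast_2d(P).astype(float)
    return np.c_[p[0]+c*P[:,0]-n*P[:,1],p[1]+n*P[:,0]+c*P[:,1],P[:,2]]
def res(p,sel=(T,S)):
    return np.concatenate([(proj(d,W(p,P))[0]-uv)*(3.1 if d is T else 2.6) for d,uv,P in obs if any(d is x for x in sel)])
if __name__=="__main__":
    for sel in((T,S),(T,),(S,)):
        r=least_squares(res,[550,100,0],args=(sel,),x_scale=[1,1,.01],loss="soft_l1",f_scale=3);print(r.x.round(4));print(res(r.x,sel).reshape(-1,2).round(1).tolist())
    p=least_squares(res,[550,100,0],loss="soft_l1",f_scale=3).x
    kn=lambda q,x=-67:(x,52-100*np.cos(q)+22*np.sin(q),26+100*np.sin(q)+22*np.cos(q))
    # knob centre observed (x=-67-?); knob spans 42 mm: from bar face
    for q in np.arange(1.9,2.45,.05):
        print(round(q,2),[((proj(T,W(p,kn(q,x)))[0]-[224.5,144.5])*8).round().tolist() for x in(-46,-88)],[((proj(S,W(p,kn(q,x)))[0]-[247.5,224.5])*8).round().tolist() for x in(-46,-88)])
E
python3 fit.py
```

```text
[ 5.544680e+02  1.040208e+02 -4.570000e-02]
[[-0.1, 1.5], [-1.6, 2.7], [1.2, 2.7], [3.3, -5.2], [-3.3, -5.3], [-0.6, -0.2], [1.2, -0.7], [1.5, 0.3], [-2.0, 1.9], [-0.4, -3.4]]
[ 5.546627e+02  1.039407e+02 -4.480000e-02]
[[-0.0, 1.3], [-1.4, 2.5], [1.4, 2.5], [3.3, -5.3], [-3.2, -5.5]]
[ 5.543842e+02  1.042019e+02 -4.680000e-02]
[[-0.5, -0.1], [1.3, -0.5], [1.5, 0.5], [-2.0, 2.0], [-0.3, -3.3]]
1.9 [[134.0, 244.0], [126.0, 334.0]] [[391.0, 201.0], [547.0, 203.0]]
1.95 [[125.0, 247.0], [116.0, 337.0]] [[390.0, 219.0], [546.0, 221.0]]
2.0 [[116.0, 251.0], [108.0, 340.0]] [[389.0, 237.0], [546.0, 239.0]]
2.05 [[108.0, 254.0], [99.0, 344.0]] [[388.0, 256.0], [545.0, 258.0]]
2.1 [[100.0, 258.0], [91.0, 348.0]] [[387.0, 275.0], [545.0, 277.0]]
2.15 [[93.0, 262.0], [84.0, 352.0]] [[387.0, 294.0], [544.0, 296.0]]
2.2 [[86.0, 267.0], [77.0, 356.0]] [[386.0, 313.0], [544.0, 316.0]]
2.25 [[80.0, 271.0], [71.0, 360.0]] [[385.0, 333.0], [543.0, 335.0]]
2.3 [[75.0, 276.0], [65.0, 364.0]] [[385.0, 353.0], [543.0, 355.0]]
2.35 [[69.0, 280.0], [60.0, 369.0]] [[384.0, 372.0], [543.0, 375.0]]
2.4 [[65.0, 285.0], [56.0, 374.0]] [[384.0, 392.0], [542.0, 394.0]]
2.45 [[61.0, 290.0], [52.0, 379.0]] [[384.0, 411.0], [542.0, 414.0]]
```

```bash
cat >> h.py <<'E'
def fx(P,F=(554.5,104.0,-.0457)):
    c,s=np.cos(F[2]),np.sin(F[2]);P=np.atleast_2d(P);x,y=P[:,0]-F[0],P[:,1]-F[1]
    return np.c_[c*x+s*y,-s*x+c*y,P[:,2]]
def tool(o):
    """tool pose in the fixture frame: grasp point xyz, jaw yaw in deg rel. fixture x, tilt deg"""
    R=cv2.Rodrigues(np.array(o["orientation"]))[0];g=np.array(o["ee_pos"])+R[:,2]*163
    ya=np.degrees(np.arctan2(R[1,1],R[0,1])+.0457)
    return fx(g)[0].round(1),round(ya,2),round(float(np.degrees(np.arccos(-R[2,2]))),2),np.round(o["ft_force"],1),round(o["width"],1),o["t"]
E
cat > st.py <<'E'
from h import *
from workcell import ctrl
print(*tool(ctrl.get_obs()))
E
python3 st.py
python3 - <<'E'
from h import *
for n in("top0","side0"):
    d=load(n+".npz");w=cloud(d).reshape(-1,3)
    m=(w[:,0]>550)&(w[:,0]<1000)&(w[:,1]<300)&(w[:,1]>-500)&(w[:,2]>170)
    q=w[m];print(n,len(q),np.percentile(q,[1,5,50],axis=0).round() if len(q) else '')
    m=(w[:,0]>520)&(w[:,0]<650)&(w[:,1]<-400)&(w[:,1]>-560)&(w[:,2]>60)
    q=w[m];print("can",len(q),q.mean(0).round(),q.min(0).round(),q.max(0).round())
E
python3 -m handwheel '[{"rz":10.65},{"rz":10.65},{"rz":10.65},{"rz":10.65},{"rz":10.65},{"rz":10.65},{"rz":10.65}]'; python3 st.py
```

```text
[-381.8  473.   241.7] 74.47 0.0 [0.8 0.7 0.1] 87.9 1.2
top0 29738 [[ 645. -491.  289.]
 [ 648. -456.  306.]
 [ 731.  -74.  322.]]
can 552 [ 623. -483.  225.] [ 547. -560.   60.] [ 650. -400.  325.]
side0 18712 [[ 645. -455.  288.]
 [ 646. -305.  308.]
 [ 761.   59.  374.]]
can 198 [ 605. -478.  173.] [ 549. -558.   60.] [ 649. -401.  319.]
[-381.8  473.   241.7] 74.47 0.0 [0.8 0.7 0.1] 87.9 1.2$[0]: bad value
```

```bash

python3 -m handwheel '[{"gripper":0,"tx":0,"ty":0,"tz":0,"rx":0,"ry":0,"rz":10.65},{"gripper":0,"tx":0,"ty":0,"tz":0,"rx":0,"ry":0,"rz":10.65},{"gripper":0,"tx":0,"ty":0,"tz":0,"rx":0,"ry":0,"rz":10.65},{"gripper":0,"tx":0,"ty":0,"tz":0,"rx":0,"ry":0,"rz":10.65},{"gripper":0,"tx":0,"ty":0,"tz":0,"rx":0,"ry":0,"rz":10.65},{"gripper":0,"tx":0,"ty":0,"tz":0,"rx":0,"ry":0,"rz":10.65},{"gripper":0,"tx":0,"ty":0,"tz":0,"rx":0,"ry":0,"rz":10.57}]'; python3 st.py
```

```text
t: 2.08
ee_pos: [194.7, 593.9, 404.7]
orientation: [2.278, 2.163, -0.0]
ft_force: [0.6, 0.3, 0.7]
width: 87.8
[-381.8  472.9  241.7] -0.35 0.0 [0.6 0.3 0.7] 87.8 2.075
```

```bash

python3 -m handwheel '[{"gripper":0,"tx":-0.04,"ty":0.045,"tz":0,"rx":0,"ry":0,"rz":0},{"gripper":0,"tx":-0.04,"ty":0.045,"tz":0,"rx":0,"ry":0,"rz":0},{"gripper":0,"tx":-0.04,"ty":0.045,"tz":0,"rx":0,"ry":0,"rz":0},{"gripper":0,"tx":-0.04,"ty":0.045,"tz":0,"rx":0,"ry":0,"rz":0},{"gripper":0,"tx":-0.04,"ty":0.045,"tz":0,"rx":0,"ry":0,"rz":0},{"gripper":0,"tx":-0.04,"ty":0.045,"tz":0,"rx":0,"ry":0,"rz":0},{"gripper":0,"tx":-0.057,"ty":0.005,"tz":0,"rx":0,"ry":0,"rz":0},{"gripper":0,"tx":-0.057,"ty":0.005,"tz":0,"rx":0,"ry":0,"rz":0}]'; python3 st.py
```

```text
t: 3.08
ee_pos: [458.6, 225.7, 404.6]
orientation: [2.272, 2.17, 0.0]
ft_force: [-0.3, -0.5, 0.4]
width: 88.0
[-101.4  117.2  241.6] -0.02 0.01 [-0.3 -0.5  0.4] 88.0 3.075
```

```bash

python3 -m handwheel '[{"gripper":0,"tx":-0.057,"ty":0.005,"tz":0,"rx":0,"ry":0,"rz":0},{"gripper":0,"tx":-0.057,"ty":0.005,"tz":0,"rx":0,"ry":0,"rz":0},{"gripper":0,"tx":-0.057,"ty":0.005,"tz":0,"rx":0,"ry":0,"rz":0},{"gripper":0,"tx":-0.057,"ty":0.005,"tz":0,"rx":0,"ry":0,"rz":0},{"gripper":0,"tx":-0.057,"ty":0.005,"tz":0,"rx":0,"ry":0,"rz":0},{"gripper":0,"tx":-0.057,"ty":0.005,"tz":0,"rx":0,"ry":0,"rz":0},{"gripper":0,"tx":-0.057,"ty":0.005,"tz":0,"rx":0,"ry":0,"rz":0},{"gripper":0,"tx":-0.057,"ty":0.005,"tz":0,"rx":0,"ry":0,"rz":0}]'; python3 st.py
```

```text
t: 4.08
ee_pos: [477.1, -231.9, 404.9]
orientation: [2.271, 2.169, 0.001]
ft_force: [-0.1, 0.5, 0.0]
width: 87.9
[ -61.9 -339.1  241.9] -0.02 0.04 [-0.1  0.5  0. ] 87.9 4.075
```

```bash

python3 -m handwheel '[{"gripper":0,"tx":-0.056,"ty":0,"tz":0,"rx":0,"ry":0,"rz":0},{"gripper":0,"tx":-0.056,"ty":0,"tz":0,"rx":0,"ry":0,"rz":0},{"gripper":0,"tx":0,"ty":0,"tz":0.06,"rx":0,"ry":0,"rz":0},{"gripper":0,"tx":0,"ty":0,"tz":0.06,"rx":0,"ry":0,"rz":0},{"gripper":0,"tx":0,"ty":0,"tz":0.055,"rx":0,"ry":0,"rz":0},{"gripper":0,"tx":0,"ty":0.03,"tz":0,"rx":0,"ry":0,"rz":0},{"gripper":0,"tx":0,"ty":0,"tz":0,"rx":0,"ry":0,"rz":0}]'; python3 st.py
python3 - <<'E'
from workcell import viewer,recognise
import cv2
ims=[]
for n in("side","top"):
    d=viewer.get_image(n);a=d["image"][:,:,::-1]
    cv2.imwrite(f"pics/{n}1.png",a[100:300,220:480] if n=="side" else a[80:280,250:510])
E
python3 -c "
import cv2,numpy as np
cv2.imwrite('pics/c1.png',cv2.resize(np.hstack([cv2.imread('pics/side1.png'),cv2.imread('pics/top1.png')]),(800,308)))"
```

```text
t: 4.95
ee_pos: [503.5, -343.4, 229.1]
orientation: [2.27, 2.171, 0.0]
ft_force: [-0.3, 0.3, 0.5]
width: 87.9
[ -30.4 -449.3   66.1] 0.05 0.04 [-0.3  0.3  0.5] 87.9 4.95
```

View pics/c1.png

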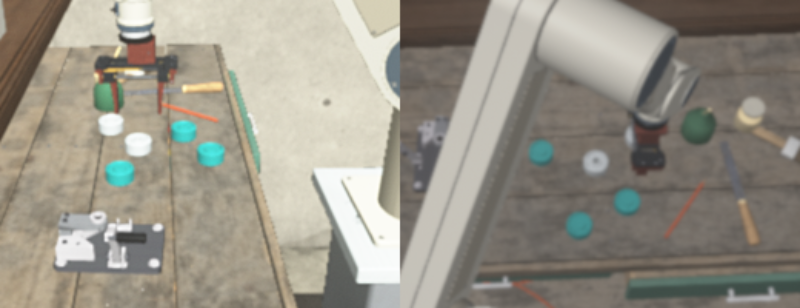

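```bash

python3 -m handwheel '[{"gripper":0,"tx":-0.0025,"ty":0.033,"tz":0,"rx":0,"ry":0,"rz":0},{"gripper":0,"tx":0,"ty":0.032,"tz":0,"rx":0,"ry":0,"rz":0},{"gripper":0,"tx":0,"ty":0,"tz":0,"rx":0,"ry":0,"rz":0},{"gripper":0,"tx":0,"ty":0,"tz":0.01,"rx":0,"ry":0,"rz":0},{"gripper":0,"tx":0,"ty":0,"tz":0.015,"rx":0,"ry":0,"rz":0},{"gripper":0,"tx":0,"ty":0,"tz":0.015,"rx":0,"ry":0,"rz":0},{"gripper":0,"tx":0,"ty":0,"tz":0,"rx":0,"ry":0,"rz":0}]'; python3 st.py
python3 - <<'E'
from workcell import viewer,recognise
import cv2,numpy as np
a=viewer.get_image("side")["image"][:,:,::-1]
cv2.imwrite("pics/s2.png",cv2.resize(a[130:230,240:400],(800,500),interpolation=cv2.INTER_CUBIC))
E
```

```text
t: 5.92
ee_pos: [565.9, -348.3, 187.6]
orientation: [-2.269, -2.167, 0.001]
ft_force: [-0.3, -0.7, 0.4]
width: 87.9
[  31.5 -451.    24.6] -0.02 0.21 [-0.3 -0.7  0.4] 87.9 5.925
```

View pics/s2.png

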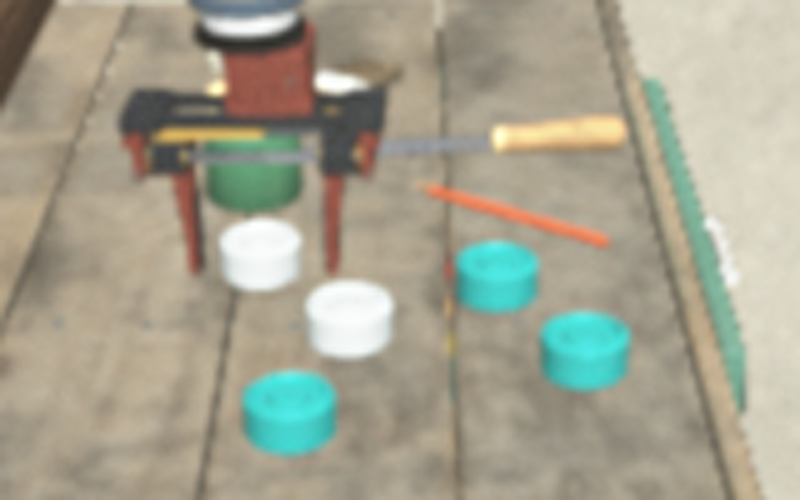

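```bash

python3 -m handwheel '[{"gripper":1,"tx":0,"ty":0,"tz":0,"rx":0,"ry":0,"rz":0},{"gripper":1,"tx":0,"ty":0,"tz":0,"rx":0,"ry":0,"rz":0},{"gripper":1,"tx":0,"ty":0,"tz":0,"rx":0,"ry":0,"rz":0},{"gripper":1,"tx":0,"ty":0,"tz":0,"rx":0,"ry":0,"rz":0},{"gripper":1,"tx":0,"ty":0,"tz":0,"rx":0,"ry":0,"rz":0}]'; python3 st.py
```

```text
t: 6.6
ee_pos: [567.1, -348.7, 190.0]
orientation: [2.271, 2.17, 0.0]
ft_force: [0.8, 0.3, 2.3]
width: 55.2
[  33.4 -451.7   27. ] -0.0 0.04 [0.8 0.3 2.3] 55.2 6.6
```

```bash

python3 -m handwheel '[{"gripper":1,"tx":0,"ty":0,"tz":-0.02,"rx":0,"ry":0,"rz":0},{"gripper":1,"tx":0,"ty":-0.01,"tz":-0.025,"rx":0,"ry":0,"rz":0},{"gripper":1,"tx":0,"ty":-0.03,"tz":-0.015,"rx":0,"ry":0,"rz":0},{"gripper":1,"tx":0.02,"ty":-0.035,"tz":0,"rx":0,"ry":0,"rz":0},{"gripper":1,"tx":0.045,"ty":-0.034,"tz":0,"rx":0,"ry":0,"rz":0},{"gripper":1,"tx":0.055,"ty":0,"tz":0,"rx":0,"ry":0,"rz":0},{"gripper":1,"tx":0.055,"ty":0,"tz":0,"rx":0,"ry":0,"rz":0},{"gripper":1,"tx":0.055,"ty":0,"tz":0,"rx":0,"ry":0,"rz":0}]'; python3 st.py
```

```text
t: 7.6
ee_pos: [468.6, -112.5, 250.8]
orientation: [2.272, 2.168, 0.001]
ft_force: [0.9, 1.2, -2.7]
width: 56.1
[ -75.7 -220.2   87.8] -0.04 0.09 [ 0.9  1.2 -2.7] 56.1 7.6
```

```bash

python3 -m handwheel '[{"gripper":1,"tx":0.055,"ty":0,"tz":0,"rx":0,"ry":0,"rz":0},{"gripper":1,"tx":0.055,"ty":0,"tz":0,"rx":0,"ry":0,"rz":0},{"gripper":1,"tx":0.05,"ty":0,"tz":0,"rx":0,"ry":0,"rz":0},{"gripper":1,"tx":0.04,"ty":0,"tz":0,"rx":0,"ry":0,"rz":0},{"gripper":1,"tx":0.022,"ty":0,"tz":0,"rx":0,"ry":0,"rz":0},{"gripper":1,"tx":0,"ty":0,"tz":0,"rx":0,"ry":0,"rz":0},{"gripper":1,"tx":0,"ty":0,"tz":0,"rx":0,"ry":0,"rz":0}]'; python3 st.py
python3 - <<'E'
from workcell import viewer,recognise
import cv2,numpy as np
a=viewer.get_image("side")["image"][:,:,::-1]
cv2.imwrite("pics/s3.png",cv2.resize(a[190:290,240:400],(800,500),interpolation=cv2.INTER_CUBIC))
a=viewer.get_image("top")["image"][:,:,::-1]
cv2.imwrite("pics/t3.png",cv2.resize(a[120:240,210:370],(800,600),interpolation=cv2.INTER_CUBIC))
E
```

```text
t: 8.48
ee_pos: [478.7, 107.5, 250.1]
orientation: [2.271, 2.17, 0.0]
ft_force: [-0.1, -0.8, -2.8]
width: 55.4
[-75.9  -0.   87.1] 0.01 0.02 [-0.1 -0.8 -2.8] 55.4 8.475
```

View pics/s3.png

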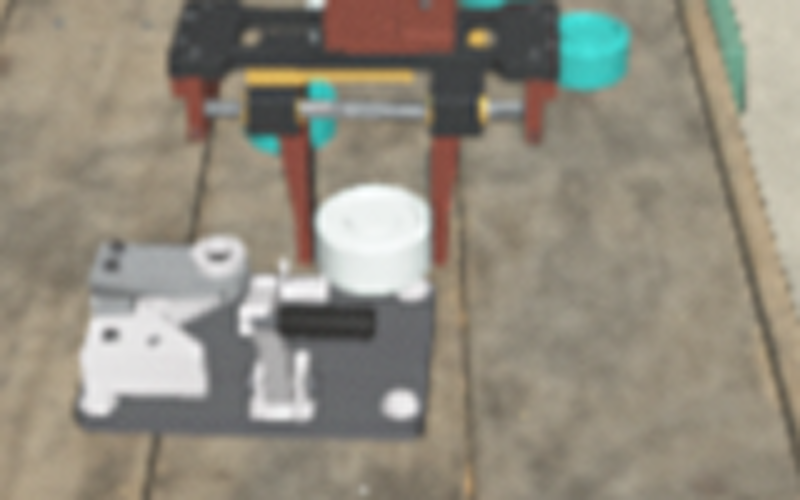

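View pics/t3.png

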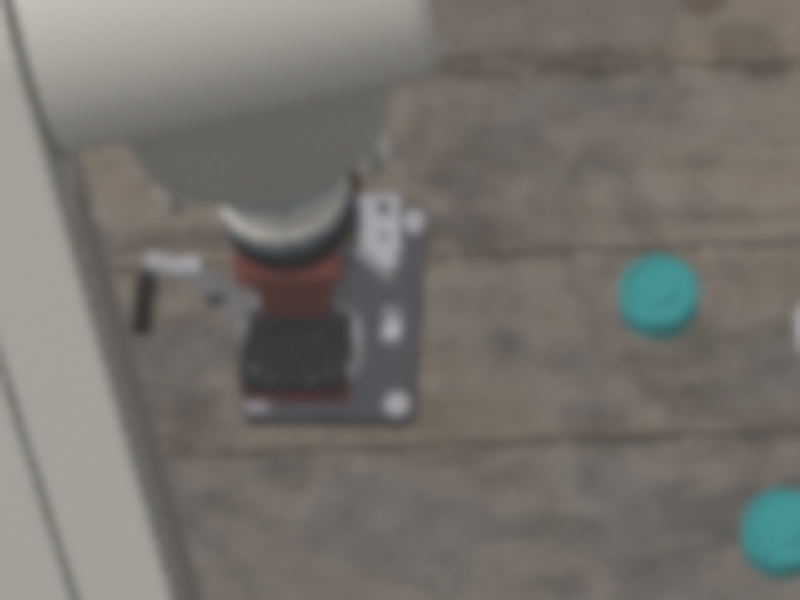

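```bash

python3 -m handwheel '[{"gripper":1,"tx":0,"ty":0.004,"tz":0.02,"rx":0,"ry":0,"rz":0},{"gripper":1,"tx":0,"ty":0,"tz":0.015,"rx":0,"ry":0,"rz":0},{"gripper":1,"tx":0,"ty":0,"tz":0.008,"rx":0,"ry":0,"rz":0},{"gripper":1,"tx":0,"ty":0,"tz":0.003,"rx":0,"ry":0,"rz":0},{"gripper":1,"tx":0,"ty":0,"tz":0.001,"rx":0,"ry":0,"rz":0},{"gripper":1,"tx":0,"ty":0,"tz":0,"rx":0,"ry":0,"rz":0}]'; python3 st.py
```

```text
t: 9.32
ee_pos: [482.8, 107.8, 202.9]
orientation: [2.271, 2.17, 0.001]
ft_force: [-0.1, 0.0, -2.1]
width: 55.5
[-71.7   0.5  39.9] 0.0 0.02 [-0.1  0.  -2.1] 55.5 9.325
```

```bash

python3 -m handwheel '[{"gripper":1,"tx":0,"ty":0,"tz":0.001,"rx":0,"ry":0,"rz":0},{"gripper":1,"tx":0,"ty":0,"tz":0,"rx":0,"ry":0,"rz":0}]'; python3 st.py
```

```text
t: 9.57
ee_pos: [482.9, 107.8, 202.0]
orientation: [2.271, 2.17, 0.001]
ft_force: [-0.4, -0.5, 0.9]
width: 55.5
[-71.5   0.5  39. ] 0.0 0.04 [-0.4 -0.5  0.9] 55.5 9.575
```

```bash

python3 -m handwheel '[{"gripper":0.25,"tx":0,"ty":0,"tz":0,"rx":0,"ry":0,"rz":0},{"gripper":0.25,"tx":0,"ty":0,"tz":0,"rx":0,"ry":0,"rz":0},{"gripper":0.25,"tx":0,"ty":0,"tz":0,"rx":0,"ry":0,"rz":0},{"gripper":0.25,"tx":0,"ty":0,"tz":-0.035,"rx":0,"ry":0,"rz":0},{"gripper":1,"tx":0,"ty":-0.025,"tz":0,"rx":0,"ry":0,"rz":0},{"gripper":1,"tx":0,"ty":-0.025,"tz":0,"rx":0,"ry":0,"rz":0},{"gripper":1,"tx":0,"ty":0,"tz":0,"rx":0,"ry":0,"rz":0},{"gripper":1,"tx":0,"ty":0,"tz":0,"rx":0,"ry":0,"rz":0}]'; python3 st.py
python3 - <<'E'
from workcell import viewer,recognise
import cv2,numpy as np
a=viewer.get_image("side")["image"][:,:,::-1]
cv2.imwrite("pics/s4.png",cv2.resize(a[190:290,240:400],(800,500),interpolation=cv2.INTER_CUBIC))
E
```

```text
t: 10.58
ee_pos: [433.9, 110.2, 236.9]
orientation: [2.271, 2.17, 0.002]
ft_force: [0.8, 0.2, -1.1]
width: 29.4
[-120.5    0.7   73.9] 0.0 0.09 [ 0.8  0.2 -1.1] 29.4 10.575
```

View pics/s4.png

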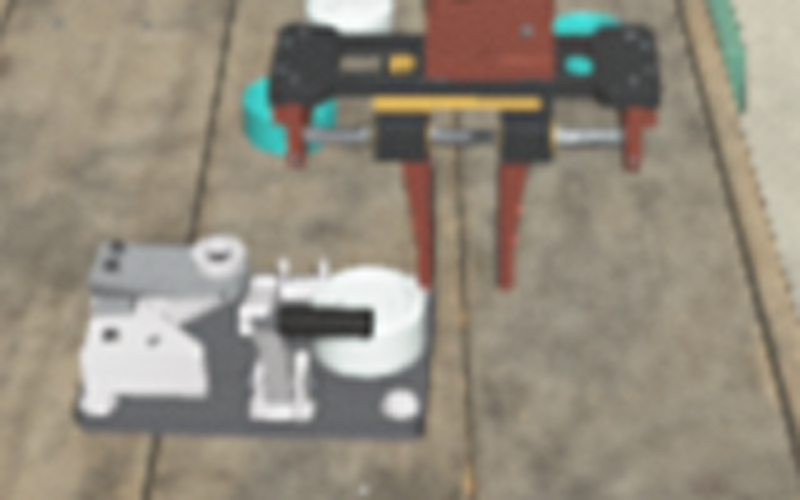

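```bash

python3 -m handwheel '[{"gripper":1,"tx":0,"ty":-0.008,"tz":0,"rx":0,"ry":0,"rz":0},{"gripper":1,"tx":0,"ty":0,"tz":0,"rx":0,"ry":0,"rz":0},{"gripper":1,"tx":0,"ty":0,"tz":0.02,"rx":0,"ry":0,"rz":0},{"gripper":1,"tx":0,"ty":0,"tz":0.018,"rx":0,"ry":0,"rz":0},{"gripper":1,"tx":0,"ty":0.005,"tz":0,"rx":0,"ry":0,"rz":0},{"gripper":1,"tx":0,"ty":0.01,"tz":0,"rx":0,"ry":0,"rz":0},{"gripper":1,"tx":0,"ty":0.01,"tz":0,"rx":0,"ry":0,"rz":0},{"gripper":1,"tx":0,"ty":0.01,"tz":0,"rx":0,"ry":0,"rz":0}]'; python3 st.py
```

```text
t: 11.62
ee_pos: [460.8, 108.7, 199.2]
orientation: [2.271, 2.17, 0.001]
ft_force: [-0.2, -0.3, 0.9]
width: 0.2
[-93.6   0.5  36.2] -0.01 0.06 [-0.2 -0.3  0.9] 0.2 11.625
```

```bash

python3 -m handwheel '[{"gripper":1,"tx":0,"ty":0.01,"tz":0,"rx":0,"ry":0,"rz":0},{"gripper":1,"tx":0,"ty":0.01,"tz":0,"rx":0,"ry":0,"rz":0},{"gripper":1,"tx":0,"ty":0.01,"tz":0,"rx":0,"ry":0,"rz":0},{"gripper":1,"tx":0,"ty":0.008,"tz":0,"rx":0,"ry":0,"rz":0},{"gripper":1,"tx":0,"ty":0,"tz":0,"rx":0,"ry":0,"rz":0}]'; python3 st.py
python3 - <<'E'
from workcell import viewer,recognise
import cv2,numpy as np
a=viewer.get_image("side")["image"][:,:,::-1]
cv2.imwrite("pics/s5.png",cv2.resize(a[190:290,240:400],(800,500),interpolation=cv2.INTER_CUBIC))
E
```

```text
t: 12.25
ee_pos: [498.4, 107.0, 198.7]
orientation: [2.272, 2.17, 0.001]
ft_force: [-0.5, 0.6, 0.5]
width: 0.5
[-56.    0.5  35.7] -0.01 0.05 [-0.5  0.6  0.5] 0.5 12.25
```

View pics/s5.png

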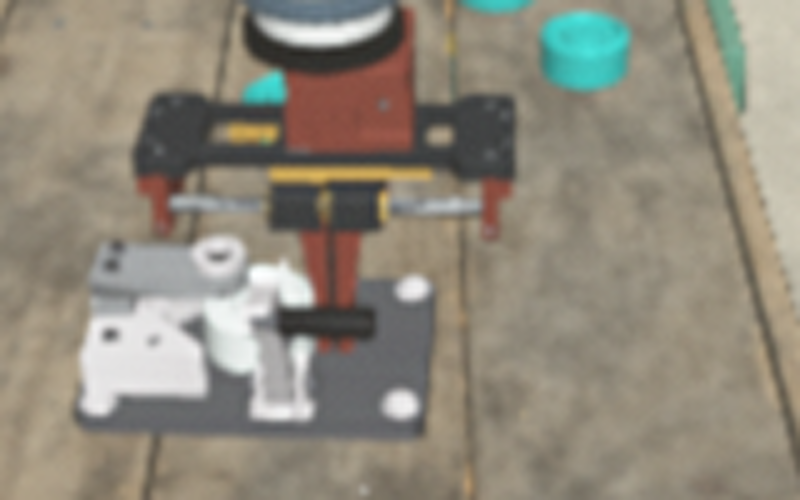

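```bash

python3 -m handwheel '[{"gripper":1,"tx":0,"ty":0.005,"tz":0,"rx":0,"ry":0,"rz":0},{"gripper":1,"tx":0,"ty":0.004,"tz":0,"rx":0,"ry":0,"rz":0},{"gripper":1,"tx":0,"ty":0.003,"tz":0,"rx":0,"ry":0,"rz":0},{"gripper":1,"tx":0,"ty":0,"tz":0,"rx":0,"ry":0,"rz":0}]'; python3 st.py
python3 -m handwheel '[{"gripper":1,"tx":0,"ty":0.002,"tz":0,"rx":0,"ry":0,"rz":0},{"gripper":1,"tx":0,"ty":0.001,"tz":0,"rx":0,"ry":0,"rz":0},{"gripper":1,"tx":0,"ty":0,"tz":0,"rx":0,"ry":0,"rz":0}]'; python3 st.py
```

```text
t: 12.8
ee_pos: [510.0, 106.5, 198.7]
orientation: [2.272, 2.17, 0.001]
ft_force: [0.3, 0.4, 0.3]
width: 0.3
[-44.5   0.5  35.7] -0.01 0.02 [0.3 0.4 0.3] 0.3 12.8
t: 13.18
ee_pos: [512.8, 106.3, 198.7]
orientation: [2.272, 2.17, 0.0]
ft_force: [-1.0, -0.5, 0.7]
width: 0.4
[-41.8   0.4  35.7] -0.0 0.01 [-1.  -0.5  0.7] 0.4 13.175
```

```bash

for i in 1; do python3 -m handwheel '[{"gripper":1,"tx":0,"ty":0.001,"tz":0,"rx":0,"ry":0,"rz":0},{"gripper":1,"tx":0,"ty":0.001,"tz":0,"rx":0,"ry":0,"rz":0},{"gripper":1,"tx":0,"ty":0,"tz":0,"rx":0,"ry":0,"rz":0}]'; done; python3 st.py
```

```text
t: 13.55
ee_pos: [514.8, 106.3, 198.7]
orientation: [2.272, 2.17, 0.0]
ft_force: [-0.5, -0.1, 0.2]
width: 0.5
[-39.7   0.5  35.7] -0.0 0.01 [-0.5 -0.1  0.2] 0.5 13.55
```

```bash

python3 -m handwheel '[{"gripper":1,"tx":0,"ty":0.001,"tz":0,"rx":0,"ry":0,"rz":0},{"gripper":1,"tx":0,"ty":0.001,"tz":0,"rx":0,"ry":0,"rz":0},{"gripper":1,"tx":0,"ty":0,"tz":0,"rx":0,"ry":0,"rz":0}]'; python3 st.py
```

```text
t: 13.92
ee_pos: [516.8, 106.2, 198.7]
orientation: [2.272, 2.17, 0.0]
ft_force: [0.3, -0.8, 0.0]
width: 0.4
[-37.7   0.5  35.7] -0.0 0.01 [ 0.3 -0.8  0. ] 0.4 13.925
```

```bash

python3 -m handwheel '[{"gripper":1,"tx":0,"ty":0.001,"tz":0,"rx":0,"ry":0,"rz":0},{"gripper":1,"tx":0,"ty":0.001,"tz":0,"rx":0,"ry":0,"rz":0},{"gripper":1,"tx":0,"ty":0,"tz":0,"rx":0,"ry":0,"rz":0}]'; python3 st.py
```

```text
t: 14.3
ee_pos: [518.3, 106.0, 198.5]
orientation: [-2.271, -2.17, 0.002]
ft_force: [-2.3, -0.0, 1.1]
width: 0.4
[-36.4   0.3  35.5] -0.0 0.07 [-2.3 -0.   1.1] 0.4 14.3
```

```bash

python3 -m handwheel '[{"gripper":1,"tx":0,"ty":0.001,"tz":0,"rx":0,"ry":0,"rz":0},{"gripper":1,"tx":0,"ty":0,"tz":0,"rx":0,"ry":0,"rz":0}]'; python3 st.py
```

```text
t: 14.55
ee_pos: [519.0, 105.9, 198.4]
orientation: [-2.271, -2.169, 0.003]
ft_force: [-4.7, -0.6, 2.3]
width: 0.4
[-36.    0.2  35.4] -0.01 0.14 [-4.7 -0.6  2.3] 0.4 14.55
```

```bash

python3 -m handwheel '[{"gripper":1,"tx":0,"ty":0.001,"tz":0,"rx":0,"ry":0,"rz":0},{"gripper":1,"tx":0,"ty":0.0005,"tz":0,"rx":0,"ry":0,"rz":0},{"gripper":1,"tx":0,"ty":0,"tz":0,"rx":0,"ry":0,"rz":0}]'; python3 st.py
python3 - <<'E'
from workcell import viewer,recognise
import cv2,numpy as np
a=viewer.get_image("side")["image"][:,:,::-1]
cv2.imwrite("pics/s6.png",cv2.resize(a[220:290,240:352],(800,500),interpolation=cv2.INTER_CUBIC))
E
```

```text
t: 14.92
ee_pos: [519.5, 105.9, 198.2]
orientation: [-2.269, -2.168, 0.007]
ft_force: [-9.0, 1.1, 3.9]
width: 0.4
[-35.9   0.2  35.2] -0.01 0.3 [-9.   1.1  3.9] 0.4 14.925
```

View pics/s6.png

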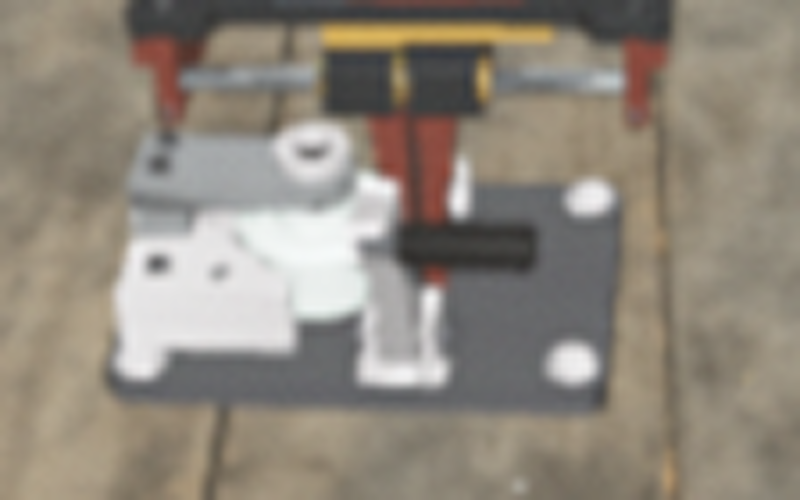

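```bash

python3 -m handwheel '[{"gripper":1,"tx":0,"ty":-0.006,"tz":0,"rx":0,"ry":0,"rz":0},{"gripper":1,"tx":0,"ty":-0.02,"tz":0,"rx":0,"ry":0,"rz":0},{"gripper":1,"tx":0,"ty":-0.015,"tz":-0.015,"rx":0,"ry":0,"rz":0},{"gripper":1,"tx":0,"ty":0,"tz":-0.04,"rx":0,"ry":0,"rz":0},{"gripper":0.4,"tx":0,"ty":0,"tz":-0.05,"rx":0,"ry":0,"rz":0},{"gripper":0.4,"tx":0,"ty":0,"tz":-0.035,"rx":0,"ry":0,"rz":-10},{"gripper":0.4,"tx":0,"ty":0,"tz":0,"rx":0,"ry":0,"rz":-10},{"gripper":0.4,"tx":0,"ty":0,"tz":0,"rx":0,"ry":0,"rz":-10}]'; python3 st.py
```

```text
t: 15.98
ee_pos: [480.8, 107.9, 339.8]
orientation: [1.623, 2.686, 0.004]
ft_force: [-0.4, 0.3, 0.5]
width: 36.7
[-73.2   0.7 176.8] 30.33 0.23 [-0.4  0.3  0.5] 36.7 15.975
```

```bash

python3 -m handwheel '[{"gripper":0.4,"tx":0,"ty":0,"tz":0,"rx":0,"ry":0,"rz":-10},{"gripper":0.4,"tx":0,"ty":0,"tz":0,"rx":0,"ry":0,"rz":-10},{"gripper":0.4,"tx":0,"ty":0,"tz":0,"rx":0,"ry":0,"rz":-10},{"gripper":0.4,"tx":0,"ty":0,"tz":0,"rx":0,"ry":0,"rz":-10},{"gripper":0.4,"tx":0,"ty":0,"tz":0,"rx":0,"ry":0,"rz":-10},{"gripper":0.4,"tx":0,"ty":0,"tz":0,"rx":0,"ry":0,"rz":-10},{"gripper":0.4,"tx":0,"ty":0,"tz":0,"rx":0,"ry":0,"rz":0}]'; python3 st.py
python3 - <<'E'
from workcell import viewer,recognise
import cv2,numpy as np
d=viewer.get_image("side");a=d["image"][:,:,::-1]
cv2.imwrite("pics/s7.png",cv2.resize(a[220:290,240:352],(800,500),interpolation=cv2.INTER_CUBIC))
d=viewer.get_image("top");a=d["image"][:,:,::-1]
cv2.imwrite("pics/t7.png",cv2.resize(a[145:215,225:305],(640,560),interpolation=cv2.INTER_CUBIC))
E
```

```text
t: 16.85
ee_pos: [480.6, 107.9, 338.9]
orientation: [0.074, 3.139, 0.001]
ft_force: [-0.3, -0.2, -0.1]
width: 52.8
[-73.8   0.6 175.9] 89.91 0.1 [-0.3 -0.2 -0.1] 52.8 16.85
```

View pics/s7.png

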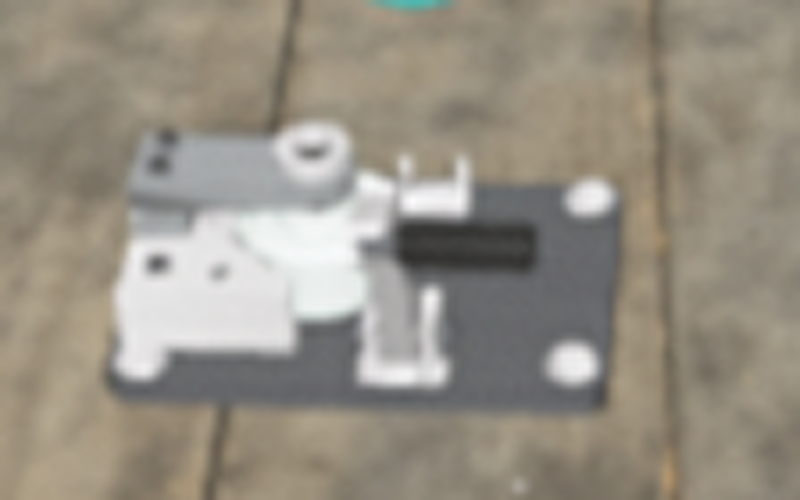

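View pics/t7.png

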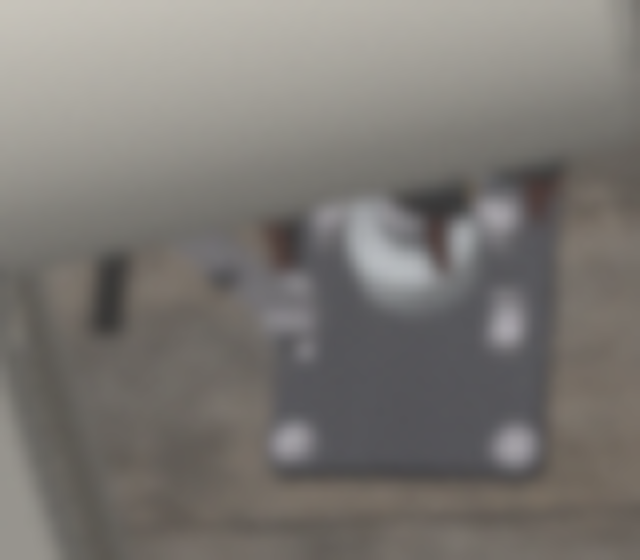

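```bash

python3 -m handwheel '[{"gripper":0.4,"tx":-0.007,"ty":0.05,"tz":0,"rx":0,"ry":0,"rz":0},{"gripper":0.4,"tx":0,"ty":0.05,"tz":0,"rx":0,"ry":0,"rz":0},{"gripper":0.4,"tx":0,"ty":0.013,"tz":0,"rx":0,"ry":0,"rz":0},{"gripper":0.4,"tx":0,"ty":0,"tz":0.02,"rx":0,"ry":0,"rz":0},{"gripper":0.4,"tx":0,"ty":0,"tz":0.025,"rx":0,"ry":0,"rz":0},{"gripper":0.4,"tx":0,"ty":0,"tz":0.022,"rx":0,"ry":0,"rz":0},{"gripper":0.4,"tx":0,"ty":0,"tz":0,"rx":0,"ry":0,"rz":0}]'; python3 st.py
python3 - <<'E'
from workcell import viewer,recognise
import cv2,numpy as np
d=viewer.get_image("side");a=d["image"][:,:,::-1]
cv2.imwrite("pics/s8.png",cv2.resize(a[190:290,240:400],(800,500),interpolation=cv2.INTER_CUBIC))
d=viewer.get_image("top");a=d["image"][:,:,::-1]
cv2.imwrite("pics/t8.png",cv2.resize(a[145:215,225:305],(640,560),interpolation=cv2.INTER_CUBIC))
E
```

```text
t: 17.82
ee_pos: [491.8, 219.5, 270.3]
orientation: [-0.075, -3.138, 0.003]
ft_force: [-0.1, -0.6, 0.7]
width: 52.7
[-68.5 112.3 107.3] 89.9 0.21 [-0.1 -0.6  0.7] 52.7 17.825
```

View pics/s8.png

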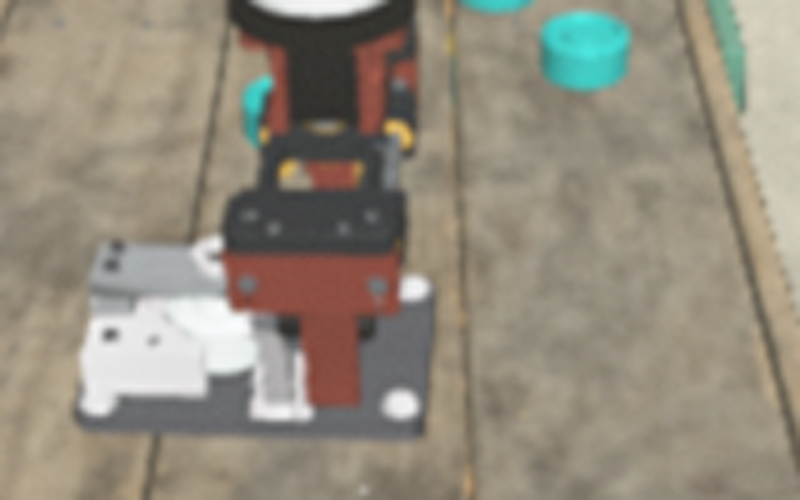

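View pics/t8.png

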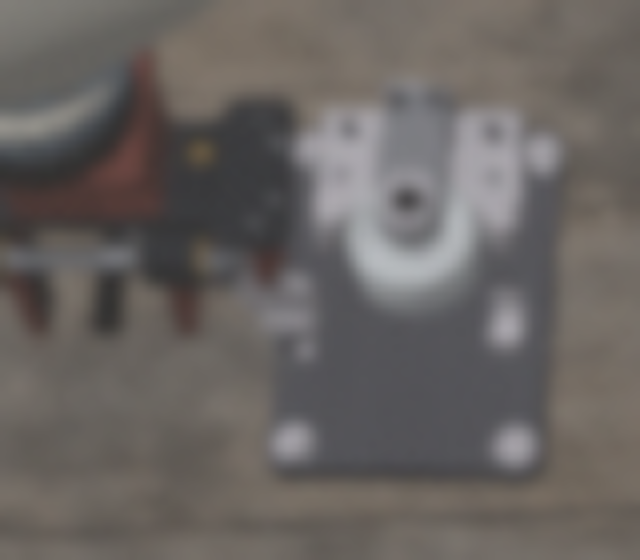

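```bash

python3 -m handwheel '[{"gripper":1,"tx":0,"ty":0.001,"tz":0,"rx":0,"ry":0,"rz":0},{"gripper":1,"tx":0,"ty":0,"tz":0,"rx":0,"ry":0,"rz":0},{"gripper":1,"tx":0,"ty":0,"tz":0,"rx":0,"ry":0,"rz":0},{"gripper":1,"tx":0,"ty":0,"tz":0,"rx":0,"ry":0,"rz":0},{"gripper":1,"tx":0,"ty":0,"tz":0,"rx":0,"ry":0,"rz":0},{"gripper":1,"tx":0,"ty":0,"tz":0,"rx":0,"ry":0,"rz":0}]'; python3 st.py
python3 - <<'E'
from h import *
from workcell import ctrl
g=tool(ctrl.get_obs())[0]
kn=lambda q:np.array([52-100*np.cos(q)+22*np.sin(q),26+100*np.sin(q)+22*np.cos(q)])
for q in np.arange(2.06,-.01,-.1): print(round(q,2),kn(q).round(1),(kn(q-.1)-kn(q)).round(1), (kn(q)-g[1:]).round(1))
E
```

```text
t: 18.68
ee_pos: [492.4, 221.3, 271.7]
orientation: [-0.072, -3.141, 0.0]
ft_force: [-0.8, -0.9, 1.1]
width: 13.1
[-67.4 114.3 108.7] 89.98 0.02 [-0.8 -0.9  1.1] 13.1 18.675
2.06 [118.4 103.9] [-8.1  6.2] [ 4.1 -4.8]
1.96 [110.3 110.2] [-8.7  5.4] [-4.   1.5]
1.86 [101.6 115.6] [-9.2  4.5] [-12.7   6.9]
1.76 [ 92.4 120.1] [-9.6  3.6] [-21.9  11.4]
1.66 [ 82.8 123.6] [-9.9  2.6] [-31.5  14.9]
1.56 [ 72.9 126.2] [-10.1   1.6] [-41.4  17.5]
1.46 [ 62.8 127.8] [-10.2   0.6] [-51.5  19.1]
1.36 [ 52.6 128.4] [-10.2  -0.5] [-61.7  19.7]
1.26 [ 42.4 127.9] [-10.1  -1.5] [-71.9  19.2]
1.16 [ 32.2 126.5] [-9.9 -2.5] [-82.1  17.8]
1.06 [ 22.3 124. ] [-9.6 -3.5] [-92.   15.3]
0.96 [ 12.7 120.5] [-9.2 -4.4] [-101.6   11.8]
0.86 [  3.4 116.1] [-8.8 -5.3] [-110.9    7.4]
0.76 [ -5.3 110.8] [-8.2 -6.1] [-119.6    2.1]
0.66 [-13.5 104.7] [-7.5 -6.9] [-127.8   -4. ]
0.56 [-21.   97.8] [-6.8 -7.7] [-135.3  -10.9]
0.46 [-27.8  90.1] [-6.  -8.3] [-142.1  -18.6]
0.36 [-33.8  81.8] [-5.1 -8.8] [-148.1  -26.9]
0.26 [-39.  73.] [-4.2 -9.3] [-153.3  -35.7]
0.16 [-43.2  63.7] [-3.3 -9.7] [-157.5  -45. ]
0.06 [-46.5  54. ] [ -2.3 -10. ] [-160.8  -54.7]
```

```bash

python3 -m handwheel '[{"gripper":1,"tx":0,"ty":-0.004,"tz":-0.0025,"rx":0,"ry":0,"rz":0},{"gripper":1,"tx":0,"ty":-0.0087,"tz":-0.0054,"rx":0,"ry":0,"rz":0},{"gripper":1,"tx":0,"ty":-0.0092,"tz":-0.0045,"rx":0,"ry":0,"rz":0},{"gripper":1,"tx":0,"ty":-0.0096,"tz":-0.0036,"rx":0,"ry":0,"rz":0},{"gripper":1,"tx":0,"ty":-0.0099,"tz":-0.0026,"rx":0,"ry":0,"rz":0}]'; python3 st.py
```

```text
t: 19.3
ee_pos: [490.3, 180.4, 291.0]
orientation: [0.073, 3.141, 0.003]
ft_force: [-2.7, 6.4, 2.1]
width: 13.1
[-67.6  73.6 128. ] 89.96 0.1 [-2.7  6.4  2.1] 13.1 19.3
```

```bash

python3 -m handwheel '[{"gripper":1,"tx":0,"ty":-0.0101,"tz":-0.0016,"rx":0,"ry":0,"rz":0},{"gripper":1,"tx":0,"ty":-0.0102,"tz":-0.0006,"rx":0,"ry":0,"rz":0},{"gripper":1,"tx":0,"ty":-0.0102,"tz":0.0005,"rx":0,"ry":0,"rz":0},{"gripper":1,"tx":0,"ty":-0.0101,"tz":0.0015,"rx":0,"ry":0,"rz":0},{"gripper":1,"tx":0,"ty":-0.0099,"tz":0.0025,"rx":0,"ry":0,"rz":0},{"gripper":1,"tx":0,"ty":-0.0096,"tz":0.0035,"rx":0,"ry":0,"rz":0},{"gripper":1,"tx":0,"ty":-0.0092,"tz":0.0044,"rx":0,"ry":0,"rz":0},{"gripper":1,"tx":0,"ty":-0.0088,"tz":0.0053,"rx":0,"ry":0,"rz":0}]'; python3 st.py
```

```text
t: 20.3
ee_pos: [486.2, 101.8, 274.4]
orientation: [-0.073, -3.139, -0.001]
ft_force: [-3.1, 5.9, -0.5]
width: 13.2
[-68.5  -5.2 111.4] 89.97 0.13 [-3.1  5.9 -0.5] 13.2 20.3
```

```bash

python3 -m handwheel '[{"gripper":1,"tx":0,"ty":-0.0082,"tz":0.0061,"rx":0,"ry":0,"rz":0},{"gripper":1,"tx":0,"ty":-0.0075,"tz":0.0069,"rx":0,"ry":0,"rz":0},{"gripper":1,"tx":0,"ty":-0.0068,"tz":0.0077,"rx":0,"ry":0,"rz":0},{"gripper":1,"tx":0,"ty":-0.006,"tz":0.0083,"rx":0,"ry":0,"rz":0},{"gripper":1,"tx":0,"ty":-0.0051,"tz":0.0088,"rx":0,"ry":0,"rz":0},{"gripper":1,"tx":0,"ty":0,"tz":0,"rx":0,"ry":0,"rz":0}]'; python3 st.py
python3 - <<'E'
from workcell import viewer,recognise
import cv2,numpy as np
d=viewer.get_image("side");a=d["image"][:,:,::-1]
cv2.imwrite("pics/s9.png",cv2.resize(a[190:290,240:400],(800,500),interpolation=cv2.INTER_CUBIC))
E
```

```text
t: 21.05
ee_pos: [484.5, 68.3, 236.0]
orientation: [-0.073, -3.137, -0.0]
ft_force: [-2.7, 4.3, -5.3]
width: 13.0
[-68.9 -38.9  73. ] 89.96 0.19 [-2.7  4.3 -5.3] 13.0 21.05
```

View pics/s9.png

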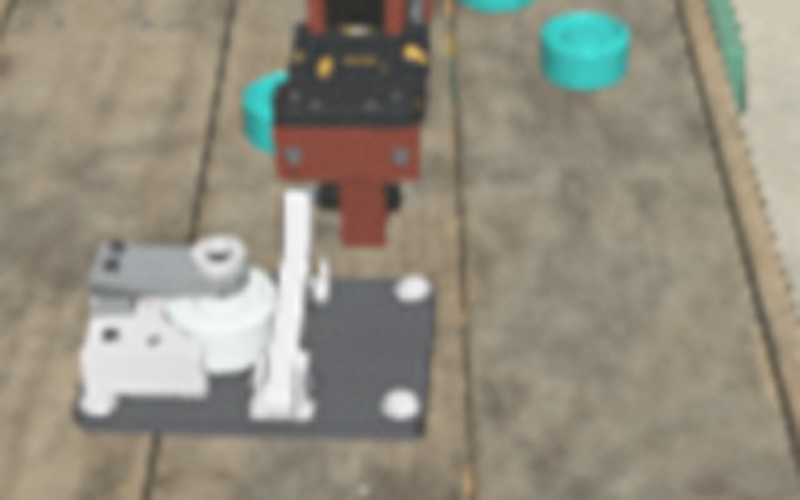

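```bash

python3 -m handwheel '[{"gripper":1,"tx":0,"ty":-0.0042,"tz":0.0093,"rx":0,"ry":0,"rz":0},{"gripper":1,"tx":0,"ty":-0.0033,"tz":0.0097,"rx":0,"ry":0,"rz":0},{"gripper":1,"tx":0,"ty":-0.0014,"tz":0.006,"rx":0,"ry":0,"rz":0},{"gripper":1,"tx":0,"ty":0,"tz":0,"rx":0,"ry":0,"rz":0}]'; python3 st.py
```

```text
t: 21.6
ee_pos: [484.0, 59.3, 211.4]
orientation: [-0.072, -3.137, 0.001]
ft_force: [-5.4, -0.1, -1.3]
width: 13.1
[-69.  -48.   48.4] 89.99 0.2 [-5.4 -0.1 -1.3] 13.1 21.6
```

```bash

python3 -m handwheel '[{"gripper":1,"tx":0,"ty":0,"tz":0.0015,"rx":0,"ry":0,"rz":0},{"gripper":1,"tx":0,"ty":0,"tz":0.0015,"rx":0,"ry":0,"rz":0},{"gripper":1,"tx":0,"ty":0,"tz":0,"rx":0,"ry":0,"rz":0}]'; python3 st.py
python3 - <<'E'
from workcell import viewer,recognise
import cv2,numpy as np
d=viewer.get_image("side");a=d["image"][:,:,::-1]
cv2.imwrite("pics/s10.png",cv2.resize(a[190:290,240:400],(800,500),interpolation=cv2.INTER_CUBIC))
E
```

```text
t: 21.98
ee_pos: [483.9, 58.9, 208.9]
orientation: [-0.071, -3.137, 0.002]
ft_force: [-5.9, -5.6, 0.6]
width: 13.1
[-69.  -48.5  45.9] 90.02 0.21 [-5.9 -5.6  0.6] 13.1 21.975
```

View pics/s10.png

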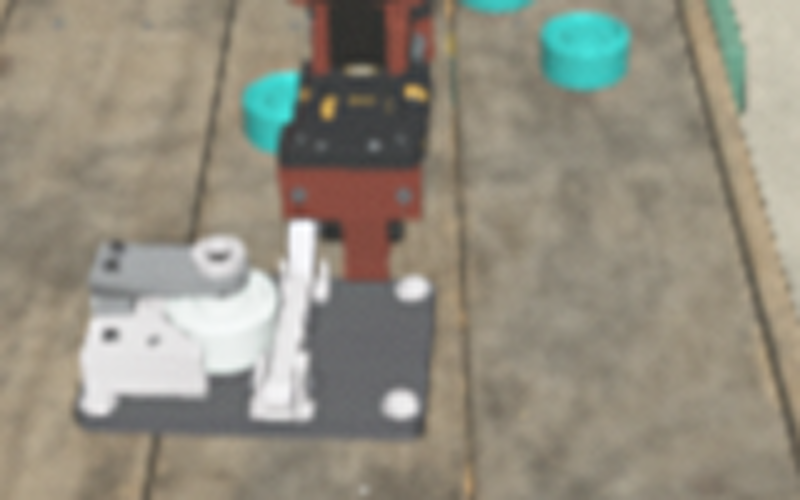

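```bash

python3 -m handwheel '[{"gripper":0.5,"tx":0,"ty":0,"tz":-0.0025,"rx":0,"ry":0,"rz":0},{"gripper":0.5,"tx":0,"ty":0,"tz":0,"rx":0,"ry":0,"rz":0},{"gripper":0.5,"tx":0,"ty":0,"tz":0,"rx":0,"ry":0,"rz":0},{"gripper":0.5,"tx":0,"ty":0,"tz":-0.02,"rx":0,"ry":0,"rz":0},{"gripper":0.5,"tx":0,"ty":0,"tz":-0.05,"rx":0,"ry":0,"rz":0},{"gripper":1,"tx":0,"ty":0,"tz":0,"rx":0,"ry":0,"rz":0},{"gripper":1,"tx":0,"ty":0,"tz":0,"rx":0,"ry":0,"rz":0},{"gripper":1,"tx":0,"ty":0,"tz":0,"rx":0,"ry":0,"rz":0}]'; python3 st.py
python3 - <<'E'
from workcell import viewer,recognise
import cv2,numpy as np
d=viewer.get_image("side");a=d["image"][:,:,::-1]
cv2.imwrite("pics/s11.png",cv2.resize(a[190:290,240:400],(800,500),interpolation=cv2.INTER_CUBIC))
E
```

```text
t: 23.02
ee_pos: [484.6, 59.5, 280.4]
orientation: [-0.072, -3.139, 0.0]
ft_force: [0.5, 0.4, -0.3]
width: 17.3
[-68.1 -47.7 117.4] 90.0 0.11 [ 0.5  0.4 -0.3] 17.3 23.025
```

View pics/s11.png

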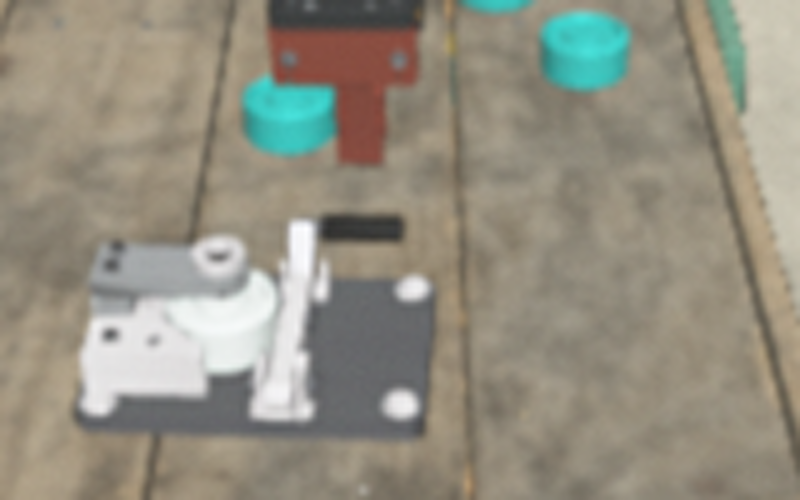

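```bash
python3 - <<'E'
from fit import *
p=(554.5,104.0,-.0457)
kn=lambda q,x=-67:(x,52-100*np.cos(q)+22*np.sin(q),26+100*np.sin(q)+22*np.cos(q))
for q in np.arange(0,.4,.05): print(round(q,2),np.round(kn(q),1),((proj(S,W(p,kn(q)))[0]-[239.5,189.5])*5-.5).round(1))
E
```

```text
0.0 [-67. -48.  48.] [361.4 232.8]
0.05 [-67.  -46.8  53. ] [361.  225.9]
0.1 [-67.  -45.3  57.9] [360.5 219.4]
0.15 [-67.  -43.6  62.7] [360.  213.3]
0.2 [-67.  -41.6  67.4] [359.4 207.5]
0.25 [-67.  -39.4  72.1] [358.8 202. ]
0.3 [-67.  -37.   76.6] [358.2 197. ]
0.35 [-67.  -34.4  81. ] [357.6 192.4]
```

```bash

python3 -m handwheel '[{"gripper":1,"tx":0,"ty":0,"tz":0,"rx":0,"ry":0,"rz":0},{"gripper":1,"tx":0,"ty":0,"tz":0,"rx":0,"ry":0,"rz":0},{"gripper":1,"tx":0,"ty":0,"tz":0.018,"rx":0,"ry":0,"rz":0},{"gripper":1,"tx":0,"ty":0,"tz":0.01,"rx":0,"ry":0,"rz":0},{"gripper":1,"tx":0,"ty":0,"tz":0.006,"rx":0,"ry":0,"rz":0},{"gripper":1,"tx":0,"ty":0,"tz":0.003,"rx":0,"ry":0,"rz":0},{"gripper":1,"tx":0,"ty":0,"tz":0.002,"rx":0,"ry":0,"rz":0},{"gripper":1,"tx":0,"ty":0,"tz":0,"rx":0,"ry":0,"rz":0}]'; python3 st.py
```

```text
t: 24.08
ee_pos: [485.1, 59.6, 242.6]
orientation: [0.072, 3.141, 0.0]
ft_force: [0.2, 1.3, -0.6]
width: 0.6
[-67.2 -47.6  79.6] 90.0 0.01 [ 0.2  1.3 -0.6] 0.6 24.075
```

```bash

python3 -m handwheel '[{"gripper":1,"tx":0,"ty":0,"tz":0.002,"rx":0,"ry":0,"rz":0},{"gripper":1,"tx":0,"ty":0,"tz":0.001,"rx":0,"ry":0,"rz":0},{"gripper":1,"tx":0,"ty":0,"tz":0,"rx":0,"ry":0,"rz":0}]'; python3 st.py
```

```text
t: 24.45
ee_pos: [485.0, 59.5, 239.5]
orientation: [0.072, 3.141, -0.0]
ft_force: [-0.5, 0.2, -0.2]
width: 0.6
[-67.3 -47.6  76.5] 90.0 0.0 [-0.5  0.2 -0.2] 0.6 24.45
```

```bash

python3 -m handwheel '[{"gripper":1,"tx":0,"ty":0,"tz":0.001,"rx":0,"ry":0,"rz":0},{"gripper":1,"tx":0,"ty":0,"tz":0.001,"rx":0,"ry":0,"rz":0},{"gripper":1,"tx":0,"ty":0,"tz":0,"rx":0,"ry":0,"rz":0}]'; python3 st.py
python3 -m handwheel '[{"gripper":1,"tx":0,"ty":0,"tz":0.001,"rx":0,"ry":0,"rz":0},{"gripper":1,"tx":0,"ty":0,"tz":0,"rx":0,"ry":0,"rz":0}]'; python3 st.py
```

```text
t: 24.82
ee_pos: [485.1, 59.6, 237.4]
orientation: [-0.072, -3.141, -0.0]
ft_force: [-0.8, -0.8, -0.5]
width: 0.4
[-67.4 -47.6  74.4] 89.99 0.0 [-0.8 -0.8 -0.5] 0.4 24.825
t: 25.08
ee_pos: [485.1, 59.6, 237.0]
orientation: [0.072, 3.141, 0.0]
ft_force: [-1.8, 0.3, 9.8]
width: 0.4
[-67.3 -47.5  74. ] 90.0 0.01 [-1.8  0.3  9.8] 0.4 25.075
```

```bash

python3 -m handwheel '[{"gripper":1,"tx":0,"ty":0,"tz":0.001,"rx":0,"ry":0,"rz":0},{"gripper":1,"tx":0,"ty":0,"tz":0,"rx":0,"ry":0,"rz":0}]'; python3 st.py
```

```text
t: 25.32
ee_pos: [485.1, 59.6, 236.7]
orientation: [0.072, 3.14, 0.0]
ft_force: [-4.8, -0.9, 19.5]
width: 0.3
[-67.2 -47.5  73.7] 90.0 0.02 [-4.8 -0.9 19.5] 0.3 25.325
```

```bash

python3 -m handwheel '[{"gripper":1,"tx":0,"ty":0,"tz":-0.006,"rx":0,"ry":0,"rz":0},{"gripper":1,"tx":0,"ty":0,"tz":-0.05,"rx":0,"ry":0,"rz":0},{"gripper":1,"tx":0,"ty":0,"tz":-0.05,"rx":0,"ry":0,"rz":0},{"gripper":1,"tx":0.04,"ty":-0.04,"tz":-0.02,"rx":0,"ry":0,"rz":0},{"gripper":1,"tx":0.04,"ty":-0.045,"tz":0,"rx":0,"ry":0,"rz":0},{"gripper":1,"tx":0,"ty":-0.055,"tz":0,"rx":0,"ry":0,"rz":0},{"gripper":1,"tx":0,"ty":-0.055,"tz":0,"rx":0,"ry":0,"rz":0},{"gripper":1,"tx":0,"ty":0,"tz":0,"rx":0,"ry":0,"rz":0}]'; python3 st.py
python3 - <<'E'
from workcell import viewer,recognise
import cv2,numpy as np
d=viewer.get_image("side");a=d["image"][:,:,::-1];cv2.imwrite("pics/s12f.png",a)
cv2.imwrite("pics/s12.png",cv2.resize(a[220:290,240:352],(800,500),interpolation=cv2.INTER_CUBIC))
d=viewer.get_image("top");a=d["image"][:,:,::-1]
cv2.imwrite("pics/t12.png",cv2.resize(a[145:215,225:305],(640,560),interpolation=cv2.INTER_CUBIC))
E
```

```text
t: 26.32
ee_pos: [395.9, -134.4, 361.7]
orientation: [0.08, 3.14, -0.001]
ft_force: [0.5, 1.4, -0.5]
width: 0.7
[-147.3 -245.5  198.7] 89.68 0.06 [ 0.5  1.4 -0.5] 0.7 26.325
```

View pics/s12.png

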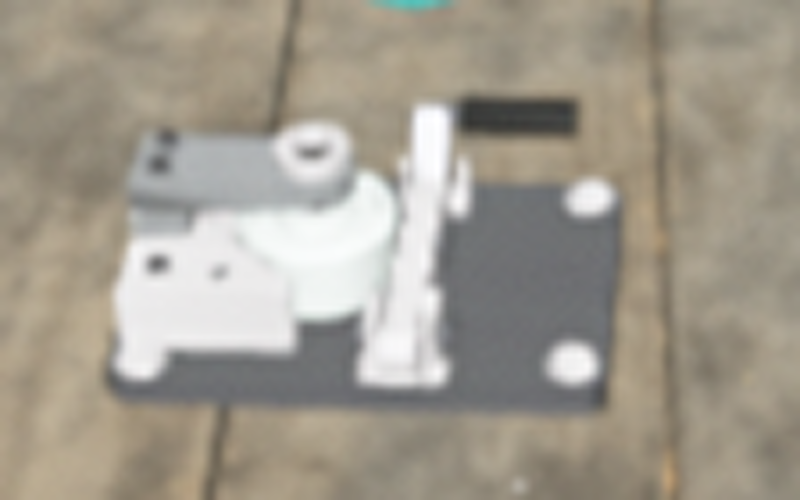

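View pics/t12.png

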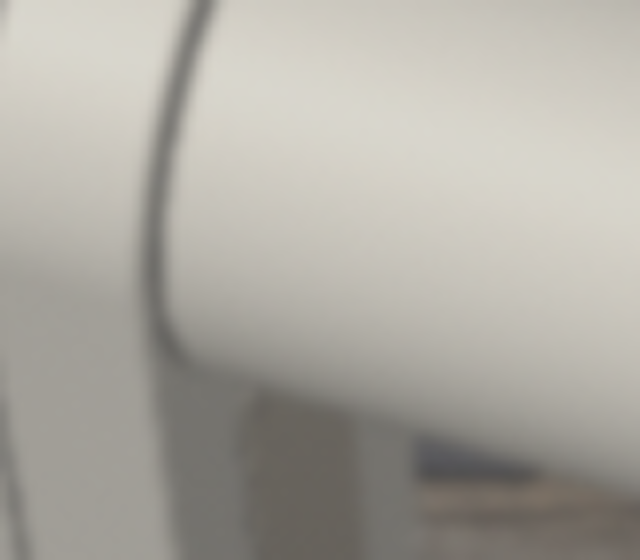

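View pics/s12f.png

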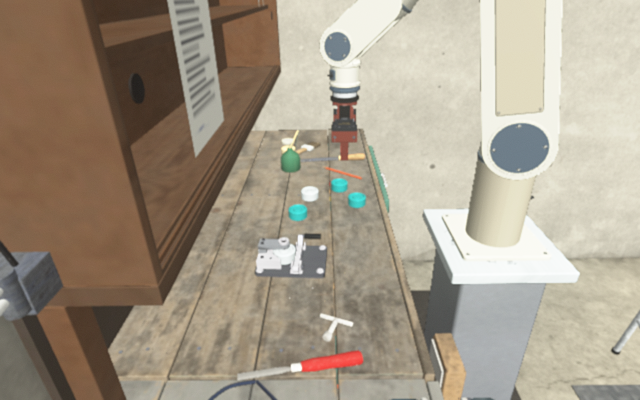

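```bash
python3 -c "
from workcell import ctrl
print(ctrl.close_job())"
```

```text
the job is handed in; nothing more can be done
None
```

The job is done and handed in at about 26.5 s of the 61 s allowed. The blank wheel is in the V under the bush and the keeper bar is closed behind it.

**What I did:**
- I gripped the wheel without a bore, laid it on the bed in front of the V and let it go.
- I pushed it in from behind with closed fingertips until it stopped, held there with about 9 N, then backed away.
- Only then did I pinch the knob and swing the keeper over. The knob slipped in the fingers near the end, so I let go and pressed it down from above with closed fingertips to about 20 N. I then moved the arm clear.

**Last checks:**
- **Wheel:** it stopped moving while the push force rose, at a finger position that fits the axis at x ≈ 0. The last side picture shows it under the bush, against the V.
- **Keeper:** the knob felt rigid at the height expected for fully closed. In the last side picture it sits within about 1 pixel of where q = 0 puts it.
- **Bystanders:** I never touched the bored wheel, the turquoise look-alikes, the oil can or the chuck key, and by eye they have not moved in that picture.
- **One check failed:** in the last top picture the arm hid the fixture, so the final state is confirmed only from the side view and the force readings.

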